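# Find the weighted skittle pin

## Task

Two turned skittle pins on the bench look alike, but one has a steel slug hidden in it: lift them in turn and judge by the force which is heavier. Lower the lighter pin gently into the deep metal pot, without dropping it, and leave it standing upright on the pot's floor; then pick up the heavier pin and finish while still holding it upright and still in the gripper, a few centimetres to a hand's breadth above the round cork pad. Leave the other things on the bench where they are.

Things in the scene. Friction and masses are not known exactly. Their poses are not given: they have to be found in the camera images.
- pin_a: pale turned skittle pin, 130 mm tall, standing. Flat foot 48 mm across, belly 62 mm across at 42 mm height, neck 24 mm at 88 mm, head a straight cylinder 31 mm across from 95 to 119 mm, domed above: grip it there, at 107 mm. Origin: centre of foot, z up. The lighter pin weighs 0.12 to 0.2 kg, the heavier 0.3 to 0.41 kg; may stand left or right
- pin_b: pale turned skittle pin, 130 mm tall, standing. Flat foot 48 mm across, belly 62 mm across at 42 mm height, neck 24 mm at 88 mm, head a straight cylinder 31 mm across from 95 to 119 mm, domed above: grip it there, at 107 mm. Origin: centre of foot, z up. The lighter pin weighs 0.12 to 0.2 kg, the heavier 0.3 to 0.41 kg; may stand left or right
- pot: deep round aluminium pot, fixed to the bench, 140 mm tall, outer diameter 144 mm at the base and 152 mm at the rim, wall 4 mm, open at the top, inner floor a flat rubber-faced disc 128 mm across, its top 24 mm above the bench, on soft springs (2.5 N per mm, 8 mm travel). Origin: centre of its underside, z up. It may be on the left or the right side
- pad: round flat cork pad, fixed on the bench, 120 mm across, 8 mm thick. Origin: centre of its underside, on the bench. It is across the bench from the pot
- egg_cup: bystander: small dark turned egg cup, 38 mm across, 50 mm tall, between the pins; origin centre of its foot; leave alone
- wax_tin: bystander: round metal tin with brass lid, 74 mm across, 35 mm tall; origin centre of its underside; leave alone
- jar: bystander: amber glass jar, 60 mm across, 85 mm tall; origin centre of its underside; leave alone
- sanding_block: bystander: cork sanding block, 100 x 55 x 35 mm; origin centre of its underside; leave alone
Not all that is in view belongs to the job. Leave any pink look-alike of the pin_a alone.

How it is judged:
By the outcome, as a careful person would: the job done as asked, in the order asked, and still so for the second after the job is handed in, while the arm keeps its last pose, push and grip.
It also fails if it takes over 72 s, if anything falls off the work surface, if the arm or the gripper's body presses on something with over 40 N, if the wrist force passes 120 N, or if a joint passes its speed limit or range.

## Robot

A 7-joint arm with a two-finger parallel gripper is mounted at the origin on the work surface. World frame = base frame: x ahead of the robot, y to its left, z up, the work surface at z = 0. Lengths are in m, angles in rad, forces in N, time in s.
With the tool pointing down it reaches from about 0.425 to 1.025 m from the base axis. Payload 3.6 kg.
Tool frame: the origin (TCP) lies midway between the tips of the shut fingers; the grasp point (between the pads) lies 19 mm behind it; z points along the fingers, y is the line along which they close (so a half turn about z gives the same grasp; the last joint's range is limited). The gripper opens to 85 mm and grips with 20 to 120 N. Pads are 22 mm wide; open, the fingers measure 114 mm over their backs; the gripper's body (76 mm by 85 mm) begins 54 mm behind the grasp point. The pads swing forward as they close: fully open they stand 13 mm farther back than shut.
Start: joints at [1.175, 0.591, 0.048, 1.609, -0.033, 0.943, -0.034], TCP at [0.216, -0.692, 0.231] pointing down, gripper open.
Joint ranges: [-2.69, 2.69], [-0.47, 2.24], [-1.27, 1.36], [0.19, 2.51], [-1.53, 4.68], [0.08, 2.07], [-3.09, 3.09]. Speed limits (rad/s): [2.57, 2.57, 3.14, 3.14, 3.14, 3.14, 3.14].

## Interface

Orientations are given as a unit quaternion [x, y, z, w].
In Python, from workcell import ctrl gives the robot as it stands. The module is installed in compiled form; this text tells all that it offers. Calls block until the motion is done:
- ctrl.goto(position, orientation): joint-space move of the TCP to a pose.
- ctrl.movel(position, rotation=None, feed=0.15, stop_force=None): straight line of the TCP; rotation=None keeps the orientation; feed is the mean speed in m/s. With stop_force (N) it stops when the force on the tool has changed by that much, and returns True; else False.
- ctrl.movej(angles): joint-space move.
- ctrl.set_gripper(opening): opening from 0.0 (shut) to 1.0 (fully open); the grip force is fixed at half the most; returns when the fingers have stopped.
- ctrl.sleep(seconds).
- ctrl.solve_ik(position, orientation): joint angles nearest the present ones, or None.
- ctrl.read_camera(name): name is "side" or "top"; returns a dict with "pixels" (420x560x3 uint8, red, green, blue), "intrinsics" (3x3 intrinsics, pixels), "distortion" ([k1, k2, p1, p2, k3] as OpenCV has them; the pictures are not rectified), "world_to_cam" (4x4, takes a point from world to camera coordinates). Camera axes: x right, y up, looking along -z (the intrinsics and any distortion apply to the point x, -y, -z); pixel columns grow to the right and rows downward; lengths in m; the calibration is good to about 2 mm. A picture is of the moment at which its call begins. There is no depth.
A pose or a line that the arm cannot do raises ctrl.IKError and nothing moves.
- ctrl.finish_job(): hands the job in; it is judged then, once.
Trained networks look in a picture, given as the dict that the camera call returned (one of the last four; its "shot" number tells which), for a name from the list of things; names that differ only in an ending like _2 or _b are one class to them, and where a whole thing is asked for, a point or a joint stands for the part that bears it (a point fixed in the world has none). Each returns a list of dicts, best first, with "p" (0 to 1); they miss things now and then, are a little off and sometimes report something else, mostly with a low value. They report only what shows in the picture. A call takes as long as a camera call. They do not tell look-alikes from the thing itself.
- ctrl.regions_of(thing, picture): "mask" (420x560 bool, what is visible of it) and "uv" ([column, row] in pixels, amid what is visible of it).
- ctrl.spot_point(thing, picture): "uv" ([column, row] in pixels: a listed point, or the origin of a listed thing).
Readings, each from a call of its own:
- ctrl.current_time(): time.
- ctrl.current_qpos(): joint angles.
- ctrl.current_joint_vel(): joint speeds.
- ctrl.current_effort(): joint torques, N m.
- ctrl.current_eef_pos(): TCP position.
- ctrl.current_eef_rot(): TCP orientation.
- ctrl.current_force(): force on the tool from outside, world axes, zero at the start.
- ctrl.current_wrist_torque(): the same for the moment, N m.
- ctrl.current_finger_gap(): opening from 0.0 (shut) to 1.0 (fully open).
- ctrl.current_grasp_force(): force on a finger pad.
Only numpy, scipy, OpenCV 4.12 (cv2) and the standard library are available. Lean on these libraries where they do the work, as an engineer would, in place of code of your own. Each camera call takes 0.05 s, during which the arm holds its last target. There are 200 camera calls.

## Working session

There is one attempt and no reset: what is moved stays moved. The work goes in short steps, each a Python script; the robot and the scene stay as the last script left them, time stands still between calls to the robot, and variables do not carry over. Pictures are saved under pics/ and viewed, at most 10 in all, crops included, and the job is handed in when it is done.

```bash
mkdir -p pics
cat > h.py <<'E'
import numpy as np, cv2
from workcell import ctrl
def und(p,uv):
    q=cv2.undistortPoints(np.array([[uv]],float),np.array(p["intrinsics"],float),np.array(p["distortion"],float))[0,0]
    T=np.array(p["world_to_cam"]);R=T[:3,:3];c=-R.T@T[:3,3]
    d=R.T@np.array([q[0],-q[1],-1.]);return c,d/np.linalg.norm(d)
def atz(p,uv,z):
    c,d=und(p,uv);return c+d*(z-c[2])/d[2]
def proj(p,X):
    T=np.array(p["world_to_cam"]);x=T[:3,:3]@np.array(X,float)+T[:3,3]
    return cv2.projectPoints(np.array([[x[0],-x[1],-x[2]]]),np.zeros(3),np.zeros(3),np.array(p["intrinsics"],float),np.array(p["distortion"],float))[0][0,0]
def tri(p1,u1,p2,u2):
    A=np.zeros((3,3));b=np.zeros(3)
    for p,u in((p1,u1),(p2,u2)):
        c,d=und(p,u);M=np.eye(3)-np.outer(d,d);A+=M;b+=M@c
    return np.linalg.solve(A,b)
E
cat > s1.py <<'E'
from h import *
np.set_printoptions(precision=3,suppress=True)
P={n:ctrl.read_camera(n) for n in("side","top")}
for n,p in P.items():
    cv2.imwrite(f"pics/{n}1.png",p["pixels"][...,::-1]); c,d=und(p,(280,210));print(n,c,d)
    for t in("pin_a","pot","pad","egg_cup","wax_tin","jar","sanding_block"):
        for r in ctrl.spot_point(t,p): print(" spot",t,round(r["p"],2),np.round(r["uv"]),atz(p,r["uv"],0))
        for r in ctrl.regions_of(t,p):
            m=r["mask"];ys,xs=np.where(m);print(" reg",t,round(r["p"],2),np.round(r["uv"]),"box",xs.min(),xs.max(),ys.min(),ys.max(),"rgb",np.median(p["pixels"][m],axis=0))
print(ctrl.current_time(),ctrl.current_eef_rot())
E
python3 s1.py
```

```text
side [0.299 0.527 0.731] [ 0.338 -0.551 -0.763]
 spot pin_a 0.94 [382. 182.] [ 0.453 -0.211  0.   ]
 spot pin_a 0.91 [300. 185.] [ 0.624 -0.095  0.   ]
 spot pin_a 0.75 [344. 197.] [ 0.511 -0.116  0.   ]
 spot pin_a 0.59 [234. 341.] [0.529 0.315 0.   ]
 spot pin_a 0.57 [287. 252.] [0.548 0.093 0.   ]
 reg pin_a 0.89 [348. 181.] box 333 358 152 200 rgb [179. 142.  88.]
 reg pin_a 0.88 [298. 169.] box 284 309 143 193 rgb [190. 109. 123.]
 reg pin_a 0.83 [387. 168.] box 374 400 140 188 rgb [190. 105. 124.]
 reg pin_a 0.82 [285. 242.] box 273 303 213 261 rgb [193.  155.5  97. ]
 spot pot 0.65 [236. 340.] [0.528 0.312 0.   ]
 reg pot 0.87 [231. 320.] box 181 278 264 379 rgb [128. 130. 124.]
 spot pad 0.77 [369. 139.] [ 0.547 -0.351  0.   ]
 reg pad 0.85 [372. 140.] box 347 391 125 155 rgb [197. 154.  98.]
 spot egg_cup 0.72 [352. 245.] [0.437 0.004 0.   ]
 spot egg_cup 0.67 [300. 221.] [0.566 0.003 0.   ]
 reg egg_cup 0.66 [305. 212.] box 295 310 203 227 rgb [100.  63.  38.]
 spot wax_tin 0.65 [195. 234.] [0.748 0.158 0.   ]
 reg wax_tin 0.72 [190. 229.] box 172 207 212 246 rgb [231. 197.
[... 910 characters left out ...]
 reg pot 0.55 [280. 284.] box 269 293 261 303 rgb [186. 142.  91.]
 spot pad 0.57 [421. 239.] [ 0.549 -0.349  0.   ]
 reg pad 0.64 [419. 239.] box 396 442 217 263 rgb [187. 142.  92.]
 spot egg_cup 0.67 [284. 231.] [ 0.564 -0.002  0.   ]
 reg egg_cup 0.76 [281. 233.] box 275 288 224 237 rgb [97. 59. 36.]
 spot wax_tin 0.65 [218. 155.] [0.759 0.169 0.   ]
 spot wax_tin 0.4 [243. 240.] [0.54 0.1  0.  ]
 reg wax_tin 0.7 [219. 154.] box 205 233 139 169 rgb [224. 182.  78.]
 spot jar 0.66 [316. 165.] [ 0.735 -0.081  0.   ]
 reg jar 0.6 [317. 164.] box 305 329 150 177 rgb [188. 195. 202.]
 reg sanding_block 0.79 [281. 284.] box 269 293 262 303 rgb [187. 142.  91.]
1.5 [ 0.989  0.151 -0.     0.   ]
```

View pics/side1.png

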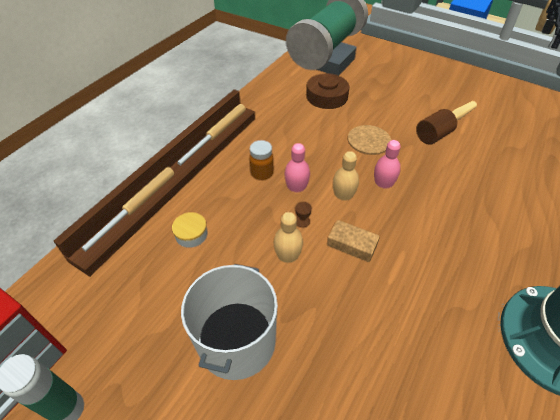

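View pics/top1.png

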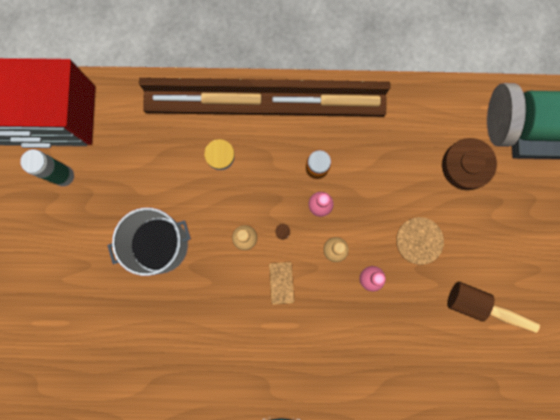

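The candidates for the pin are two pale ones at side (288,238)/top (243,238) and side (346,177)/top (336,249), and two pink ones at side (297,168) and (388,164). I choose the pale pair. The pot is at side (231,320) and the pad at side (370,139). Next I'll fit silhouettes in both views.

```bash
cat > s2.py <<'E'
from h import *
from scipy.optimize import minimize
np.set_printoptions(precision=4,suppress=True)
P={n:ctrl.read_camera(n) for n in("side","top")}
prof={"pin":[(0,24),(20,29),(42,31),(60,27),(75,17),(88,12),(95,15.5),(119,15.5),(125,12),(130,4)],
 "pot":[(0,72),(70,74),(140,76)],"pad":[(0,60),(8,60)]}
S=4
def sil(p,kind,x):
    z,r=np.array(prof[kind]).T/1000; zz=np.linspace(z[0],z[-1],25);rr=np.interp(zz,z,r)
    a=np.linspace(0,2*np.pi,24,endpoint=False);m=np.zeros((420*S,560*S),np.uint8);prev=None
    for h,q in zip(zz,rr):
        c=np.array([proj(p,(x[0]+q*np.cos(t),x[1]+q*np.sin(t),x[2]+h)) for t in a])
        c=np.round((c+.5)*S).astype(np.int32)
        cv2.fillConvexPoly(m,cv2.convexHull(c if prev is None else np.vstack([c,prev])),1);prev=c
    return cv2.resize(m.astype(np.float32),(560,420),interpolation=cv2.INTER_AREA)
G={"pinL":("pin","pin_a",(.545,.095)),"pinR":("pin","pin_a",(.513,-.122)),"pot":("pot","pot",(.522,.31)),"pad":("pad","pad",(.548,-.35))}
vis={n:p["pixels"][...,::-1].copy() for n,p in P.items()}
R={(t,n):ctrl.regions_of(t,p) for t in("pin_a","pot","pad") for n,p in P.items()}
for k,(kind,t,g) in G.items():
    M={}
    for n,p in P.items():
        s=sil(p,kind,(*g,0))
        best=max(R[t,n],key=lambda r:np.minimum(r["mask"],s).sum())
        M[n]=best["mask"].astype(np.float32)
        if kind=="pot":
            M[n]=cv2.morphologyEx(M[n],cv2.MORPH_CLOSE,np.ones((25,25)))
            M[n]=cv2.morphologyEx(M[n],cv2.MORPH_OPEN,cv2.getStructuringElement(cv2.MORPH_ELLIPSE,(31,31)))
    def cost(x): return sum(np.abs(sil(P[n],kind,x)-M[n]).sum()/M[n].sum() for n in P)
    x0=np.array([*g,0.])
    r=minimize(cost,x0,method="Nelder-Mead",options=dict(initial_simplex=x0+np.vstack([np.zeros(3),.01*np.eye(3)]),maxiter=60,xatol=3e-4,fatol=1e-3))
    print(k,r.x,r.fun)
    for n in P:
        cs,_=cv2.findContours((sil(P[n],kind,r.x)>.5).astype(np.uint8),0,1);cv2.drawContours(vis[n],cs,-1,(255,0,0),1)
a=cv2.resize(vis["side"][120:390,170:440],(400,400),interpolation=2);b=cv2.resize(vis["top"][150:300,100:450],(800,343)[0:2])
b=cv2.resize(vis["top"][190:310,95:445],(800,274)[0:2])
cv2.imwrite("pics/fit_side.png",cv2.resize(vis["side"][120:390,170:440],(600,600)));cv2.imwrite("pics/fit_top.png",b)
print(ctrl.current_time(),ctrl.current_force())
E
python3 s2.py
```

```text
pinL [0.5461 0.096  0.0023] 0.11723083257675171
pinR [ 0.5191 -0.1263  0.0016] 0.08524549007415771
pot [0.5278 0.3107 0.    ] 0.07058443874120712
pad [ 0.5458 -0.3439  0.0005] 0.08694777637720108
1.9 [0.2133 0.7186 0.0376]
```

View pics/fit_side.png

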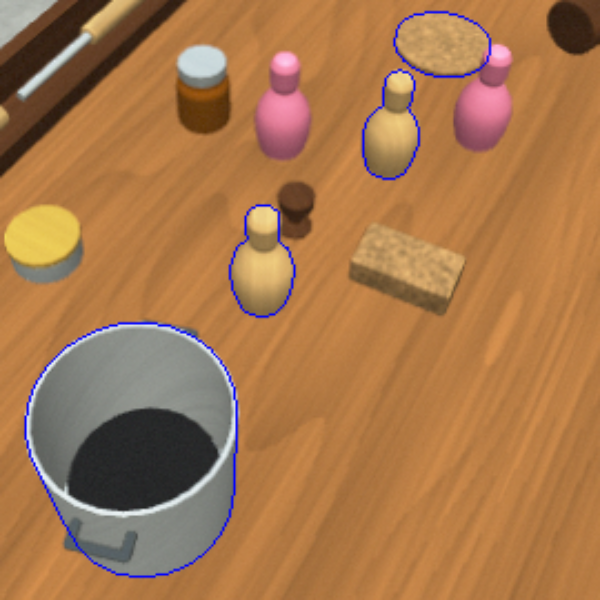

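View pics/fit_top.png

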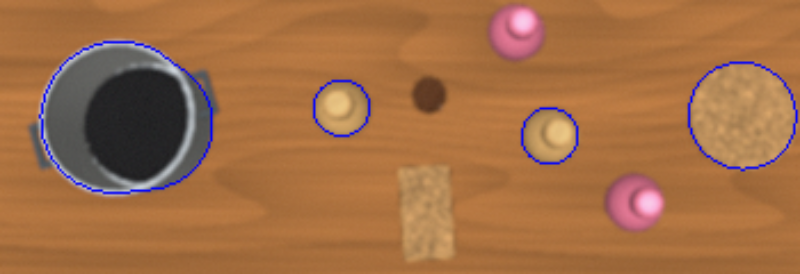

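The outlines match the pale pins, the pot and the pad; the fitted base heights are within about 2 mm of zero. I'll lift and weigh the left pin first.

```bash
cat >> h.py <<'E'
np.set_printoptions(precision=4,suppress=True)
Q=[1,0,0,0]
L=np.array([.5461,.096]);R_=np.array([.5191,-.1263]);POT=np.array([.5278,.3107]);PAD=np.array([.5458,-.3439])
def force(n=15):
    f=[]
    for _ in range(n): f.append(ctrl.current_force()); ctrl.sleep(.02)
    f=np.array(f);return f.mean(0),f.std(0)
def st(s=""): print(s,"t",ctrl.current_time(),"eef",np.array(ctrl.current_eef_pos()),"gap",round(ctrl.current_finger_gap(),3),"grip",np.round(ctrl.current_grasp_force(),1))
def liftweigh(xy,zg=.086,up=.06):
    ctrl.goto([*xy,.20],Q); 
    ctrl.movel([*xy,zg+up],feed=.15); ctrl.sleep(.3); f0,_=force()
    hit=ctrl.movel([*xy,zg],feed=.1,stop_force=8); st(f"down hit={hit}")
    ctrl.set_gripper(0.0); st("gripped"); 
    ctrl.movel([*xy,zg+up],feed=.1); ctrl.sleep(.4); f1,s=force(); print("f0",f0,"df",f1-f0,"std",s,"mass",-(f1-f0)[2]/9.81); st("lifted")
E
python3 - <<'E'
from h import *
p=np.array(ctrl.current_eef_pos()); ctrl.movel([p[0],p[1],.28]); 
liftweigh(L)
p=ctrl.read_camera("side");cv2.imwrite("pics/liftL.png",p["pixels"][...,::-1])
E
```

```text
down hit=False t 7.1917 eef [0.5464 0.0962 0.0862] gap 0.997 grip 0.0
gripped t 7.75 eef [0.5465 0.0956 0.0866] gap 0.345 grip 59.1
f0 [ 0.0073 -0.2969 -0.0377] df [-0.1911  0.513  -3.662 ] std [0.4483 0.4357 0.5156] mass 0.37328942497010525
lifted t 9.15 eef [0.5461 0.096  0.146 ] gap 0.337 grip 59.4
```

View pics/liftL.png

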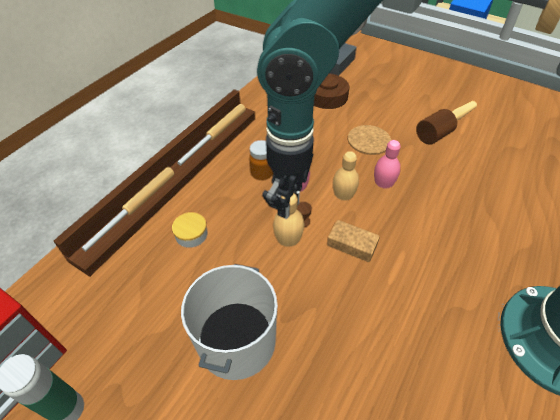

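The left pin is held upright at (288,220) and weighs about 0.37 kg, so it looks like the heavy one. I'll set it back where it stood and weigh the right one.

Run:
```python
from h import *
ctrl.movel([*L,.092],feed=.1)
print(ctrl.movel([*L,.0845],feed=.02,stop_force=3.5));st("set")
ctrl.set_gripper(.6);ctrl.set_gripper(1.0);ctrl.movel([*L,.20],feed=.15)
liftweigh(R_)
p=ctrl.read_camera("side");cv2.imwrite("pics/liftR.png",p["pixels"][...,::-1])
```

```text
True
set t 10.25 eef [0.547  0.096  0.0865] gap 0.345 grip 60.2
down hit=False t 14.6583 eef [ 0.5194 -0.1263  0.0861] gap 1.003 grip 0.0
gripped t 15.2083 eef [ 0.5195 -0.1266  0.0865] gap 0.345 grip 59.1
f0 [-0.0467 -0.2537 -0.0049] df [-0.0137  0.1528 -1.5595] std [0.3629 0.583  0.6262] mass 0.15896781840950336
lifted t 16.6083 eef [ 0.5191 -0.1263  0.146 ] gap 0.342 grip 59.2
```

View pics/liftR.png

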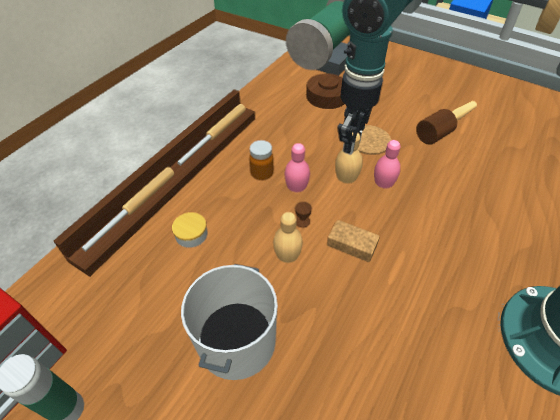

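The right pin is the lighter one (0.16 kg), held upright at (348,160); the left pin stands back in its place at (288,238). I'll take the right pin to the pot and feel for the floor in averaged steps.

Run:
```python
from h import *
ctrl.movel([*R_,.30],feed=.2); ctrl.goto([*POT,.30],Q)
print("hit",ctrl.movel([*POT,.20],feed=.15,stop_force=6))
print("hit",ctrl.movel([*POT,.117],feed=.05,stop_force=6)); ctrl.sleep(.3)
f0=force(25)[0][2]; z=.117
while z>.104:
    z-=.001; ctrl.movel([*POT,z],feed=.02); ctrl.sleep(.1); f=force(15)[0]; print(round(z,4),f-[0,0,f0])
    if f[2]-f0>1.3: break
st("floor")
p=ctrl.read_camera("side");cv2.imwrite("pics/pot.png",cv2.resize(p["pixels"][130:400,120:390,::-1],(600,600)))
```

```text
hit False
hit False
0.116 [0.0472 0.0637 0.133 ]
0.115 [-0.0306  0.0682 -0.0392]
0.114 [0.1624 0.0984 0.0969]
0.113 [ 0.1641 -0.0434  0.1547]
0.112 [0.1332 0.123  0.1903]
0.111 [0.0729 0.0448 0.2339]
0.11 [ 0.0502 -0.0239  0.6997]
0.109 [ 0.3227 -0.1926  2.9336]
floor t 27.325 eef [0.5279 0.3108 0.1091] gap 0.34 grip 59.6
```

View pics/pot.png

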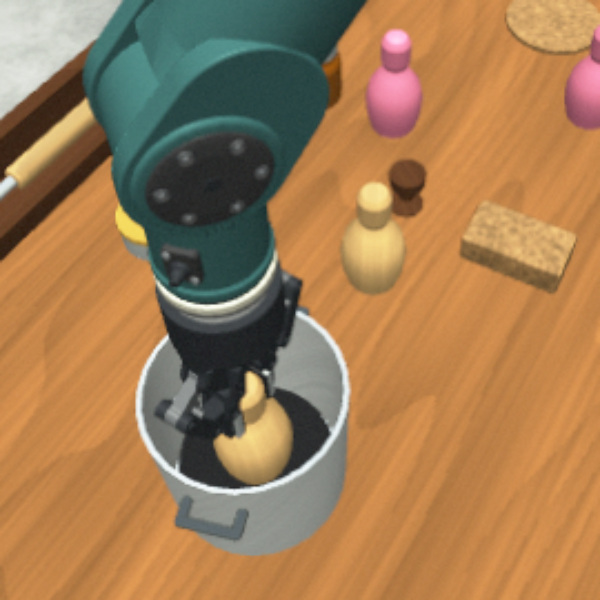

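The pin stands centred on the black floor, and the floor bears 2.9 N. I'll ease back about half a millimetre so it bears only the pin's own weight, then release.

Run:
```python
from h import *
ctrl.movel([*POT,.1095],feed=.01); ctrl.sleep(.1)
for g in (.4,.5,.62): ctrl.set_gripper(g)
ctrl.sleep(.4); st("rel")
ctrl.movel([*POT,.16],feed=.04); ctrl.movel([*POT,.30],feed=.2)
ctrl.goto([*L,.30],Q)
P={n:ctrl.read_camera(n) for n in("side","top")}
for n,p in P.items():
    for r in ctrl.regions_of("pin_a",p):
        m=r["mask"];print(n,round(r["p"],2),np.round(r["uv"]),np.median(p["pixels"][m],axis=0))
a=cv2.resize(P["side"]["pixels"][130:400,120:390,::-1],(400,400));b=cv2.resize(P["top"]["pixels"][180:300,90:210,::-1],(400,400))
cv2.imwrite("pics/after.png",np.hstack([a,b])); st()
```

```text
rel t 28.8667 eef [0.5278 0.3107 0.1095] gap 0.621 grip 0.0
side 0.95 [296. 171.] [193. 109. 125.]
side 0.92 [389. 168.] [192. 108. 124.]
side 0.77 [285. 242.] [199. 160. 100.]
side 0.76 [234. 324.] [203. 164. 103.]
side 0.36 [353. 242.] [193. 151.  96.]
top 0.85 [374. 276.] [201. 106. 130.]
top 0.82 [153. 241.] [185.5 145.5  91.5]
top 0.78 [318. 197.] [206. 108. 133.]
top 0.68 [282. 231.] [101.   62.   38.5]
top 0.36 [316. 164.] [195. 203. 209.]
 t 32.1917 eef [0.546  0.0985 0.3   ] gap 0.624 grip 0.0
```

View pics/after.png

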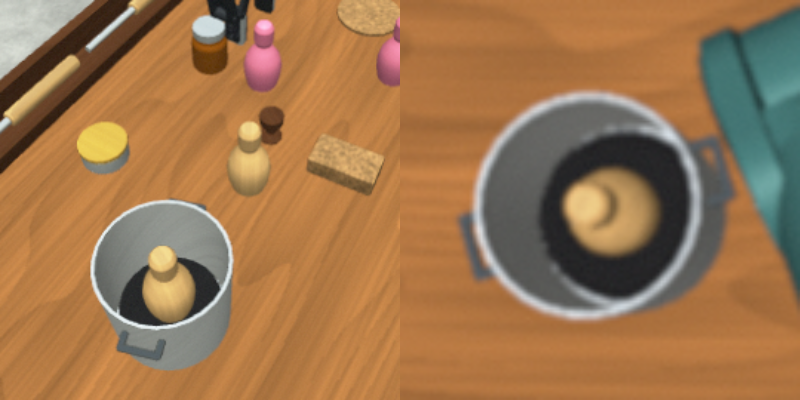

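The lighter pin stands upright in the pot (left crop at (167,285)), and the heavy pin is upright at its place. I'll pick up the heavy pin and hold it over the pad.

Run:
```python
from h import *
ctrl.set_gripper(1.0)
liftweigh(L)
ctrl.movel([*L,.30],feed=.15); ctrl.goto([*PAD,.30],Q); ctrl.movel([*PAD,.155],feed=.1); ctrl.sleep(.8); st("end"); print(force(),ctrl.current_eef_rot())
P={n:ctrl.read_camera(n) for n in("side","top")}
cv2.imwrite("pics/end.png",np.hstack([cv2.resize(P["side"]["pixels"][90:390,150:450,::-1],(400,400)),cv2.resize(P["top"]["pixels"][130:330,:,::-1][:,100:460],(400,222))[0:222].repeat(1,0) if 0 else cv2.resize(P["top"]["pixels"][100:350,100:450,::-1],(400,400))]))
```

```text
down hit=False t 34.9083 eef [0.5464 0.0962 0.0861] gap 0.997 grip 0.0
gripped t 35.4667 eef [0.5465 0.0958 0.0866] gap 0.34 grip 59.1
f0 [ 0.0158  0.0898 -0.0925] df [ 0.0335 -0.0118 -3.9721] std [0.6175 0.3559 0.3374] mass 0.40490055142161047
lifted t 36.8667 eef [0.5461 0.096  0.146 ] gap 0.341 grip 59.4
end t 42.0583 eef [ 0.5458 -0.3439  0.155 ] gap 0.339 grip 59.5
(array([-0.1481, -0.0932, -3.606 ]), array([0.3511, 0.5092, 0.5225])) [ 1.  0. -0. -0.]
```

View pics/end.png

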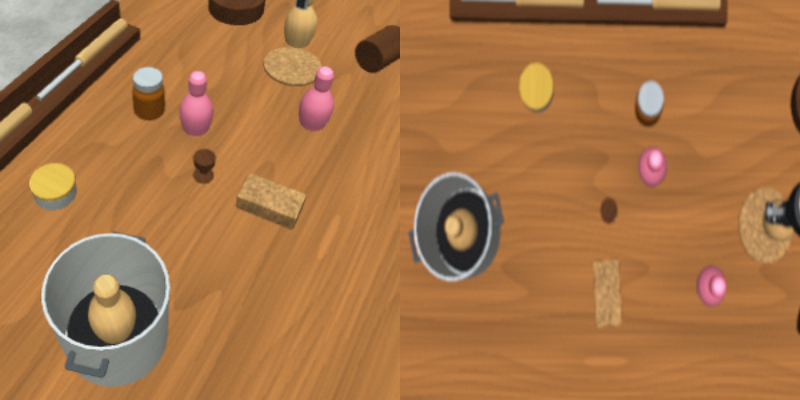

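The heavy pin is held upright about 6 cm above the pad (left crop at (300,25), pad at (293,65)). The light pin stands in the pot and the bystanders haven't moved.

```bash
python3 -c "
from workcell import ctrl
print(ctrl.finish_job())"
```

```text
the job is handed in; nothing more can be done
None
```

I handed the job in at about 42 s: the lighter pin (right, about 0.16 kg) stands upright on the pot's floor, and the heavier pin (left, about 0.37 to 0.40 kg) is held upright and still about 6 cm above the cork pad.

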